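Load specimen cups into a drawer locked by a quarter-turn stud

TASK

The transport box is locked shut: turn the wing knob of its sprung quarter-turn stud in line with the two black line marks so that it springs up, pull the drawer right out by its bar handle, and stand every specimen cup from the worktop upright in the drawer, one to a compartment. Push the drawer fully home and lock it again for the courier: line the knob up with the line marks so that its cross pin meets the slot in the drawer, push it in, and turn it a quarter turn while it is down, so that it stays down and points at the black dot. Do not knock over the reagent bottles.

Things in the scene. Friction and masses are not known exactly. Their poses are not given: they have to be found in the camera images.
- cup_a: a screw-lid specimen cup, 72 mm high, body 54 mm across, lid 60 mm across and 14 mm high (its top 14 mm); about 45 g; origin at the centre of its underside, z up its axis. It starts upright on the worktop. Two to four cups are there in all; an absent one reads None
- cup_b: a screw-lid specimen cup, 72 mm high, body 54 mm across, lid 60 mm across and 14 mm high (its top 14 mm); about 45 g; origin at the centre of its underside, z up its axis. It starts upright on the worktop. Two to four cups are there in all; an absent one reads None
- cup_c: a screw-lid specimen cup, 72 mm high, body 54 mm across, lid 60 mm across and 14 mm high (its top 14 mm); about 45 g; origin at the centre of its underside, z up its axis. It starts upright on the worktop. Two to four cups are there in all; an absent one reads None
- cup_d: a screw-lid specimen cup, 72 mm high, body 54 mm across, lid 60 mm across and 14 mm high (its top 14 mm); about 45 g; origin at the centre of its underside, z up its axis. It starts upright on the worktop. Two to four cups are there in all; an absent one reads None
- box: the transport box, a white sheet-steel housing 235 mm deep (its x) x 216 mm wide (its y) x 112 mm high, fixed to the worktop; origin at the centre of its underside; its front faces its own -x; z up
- drawer (a joint): how far the drawer is pulled out towards the box's -x: 0 fully home (as it starts, locked by the stud), 0.172 m fully out; it stays where it is left (about 2 N to move it). Its grey front panel is 12 mm thick, 214 mm wide and reaches 108 mm above the worktop
- handle (a point): middle of the drawer's bar handle: a steel bar 11 mm thick and 120 mm long, parallel to the box's y, 80 mm above the worktop, its centre line 45 mm in front of the drawer's front panel (39 mm of clear space behind the bar; its two posts stand 51 mm either side of the middle). The box's top is 32 mm higher than the bar. It moves with the drawer; axes as the box's
- bay0 (a point): centre of the floor of the drawer's front left compartment (front = box -x, left = box +y), 12 mm above the worktop; each compartment is 94 mm (box y) x 84 mm (box x) between walls that rise 30 mm above its floor; moves with the drawer; axes as the box's. With the drawer fully out all four compartments are clear of the housing
- bay1 (a point): the same, front right compartment (98 mm to the box's -y of bay0)
- bay2 (a point): the same, rear left compartment (89 mm to the box's +x of bay0). Behind the middle of the two rear compartments a steel bracket 60 mm wide rises to 90 mm above the worktop; it carries the slotted plate
- bay3 (a point): the same, rear right compartment
- stud_push (a joint): how far the stud is pushed down: 0 up, 0.015 m bottom stop; its spring pushes up with 4 N at 0, 8 N at the bottom. Out of line with the slot, or with the drawer not home, it stops at 0.002 to 0.004 m, its cross pin on the drawer's slotted plate. Turned from the slot while down it is held at about 0.013 m, pin under the plate: locked, as it starts. Turned in line and let go it springs up to 0
- stud_turn (a joint): angle of the stud, rad, counter-clockwise from above: 0 or 3.14 = knob and cross pin along the box's y, in line with the slot and the two line marks (good to about 0.2 rad); 1.57, -1.57 or 4.71 = knob along the box's x, towards the dot: any of these three locks. Starts at 1.2 to 1.94; turns from -1.8 to 4.94 with light friction (0.04 N m) and stays where it is left
- knob (a point): middle of the black wing knob, on the stud's axis (80 mm to the box's +x of its origin): a bar 60 mm long (its own y, parallel to the cross pin), 14 mm thick (its own x: grip across this), 24 mm high; 142 mm above the worktop when up, 129 locked, 127 fully pushed in. The box's top is 18 mm below the knob's underside when up, 5 mm when locked, 3 mm when fully in; keep the fingertips above it
- bottle_a: bystander: reagent bottle, 52 mm across, 130 mm high, origin at the centre of its underside
- bottle_b: bystander: reagent bottle, 48 mm across, 115 mm high, origin at the centre of its underside
Not all that is in view belongs to the job. Leave any blue look-alike of the cup_b alone.

How it is judged (in metres and radians):
On the way, in this order (a step that is already met when the one before it is completed fails the run):
1. the stud is unlocked and has sprung up (value of joint stud_push below 0.004 m), for 0.1 s.
2. the drawer is pulled out (at least 140 mm) (value of joint drawer above 0.14 m), for 0.1 s.
3. every cup stands in a compartment of the drawer (x of cup_a in the frame of bay0 between -0.02 and 0.109 m and y of cup_a in the frame of bay0 between -0.124 and 0.026 m and z of each of cup_a, cup_b, cup_c, cup_d in the frame of bay0 below 0.012 m and angle between each of cup_a, cup_b, cup_c, cup_d's own z axis and vertical below 0.15 rad and x of cup_b in the frame of bay0 between -0.02 and 0.109 m and y of cup_b in the frame of bay0 between -0.124 and 0.026 m and x of cup_c in the frame of bay0 between -0.02 and 0.109 m and y of cup_c in the frame of bay0 between -0.124 and 0.026 m and x of cup_d in the frame of bay0 between -0.02 and 0.109 m and y of cup_d in the frame of bay0 between -0.124 and 0.026 m), for 0.2 s.
4. the drawer is home and the stud is locked (value of joint drawer below 0.004 m and value of joint stud_push above 0.01 m and angle between the y axis of knob and the x axis of box, either way round below 0.3 rad), for 0.2 s.
At the end, for the whole second after the job is handed in: every cup stands upright (within 0.15 rad) and at rest on the floor of a compartment of the drawer; the drawer is home within 4 mm; the stud is down by more than 10 mm with its knob within 0.3 rad of the box's front-to-back line (all of step 3 and all of step 4 and linear speed of each of cup_a, cup_b, cup_c, cup_d below 0.02 m/s); the robot touches nothing.
It fails at once if a reagent bottle is knocked over (angle between any of bottle_a, bottle_b's own z axis and vertical above 0.6 rad).
Of cup_a, cup_b, cup_c, cup_d only 2 to 4 are there at a start; the rules pass over those that are not, and their reading is None.
At some moment in a run one of cup_a, cup_b, cup_c, cup_d may be knocked a few centimetres aside while the robot is not near it.
It also fails if it takes over 210 s, if anything falls off the work surface, if the arm or the gripper's body presses on something with over 40 N, if the wrist force passes 120 N, or if a joint passes its speed limit or range.

ROBOT

A 6-joint arm with a two-finger parallel gripper is mounted at the origin on a cart in front of the work surface, level with it; the furniture and walls round the work are solid. World frame = base frame: x ahead of the robot, y to its left, z up, the work surface at z = 0. Lengths are in mm, angles in rad, forces in N, time in s.
With the tool pointing down it reaches from about 275 to 975 mm from the base axis. Payload 8.4 kg.
Tool frame: the origin (TCP) lies between the finger pads; the fingertips stand 17 mm ahead of it and the grasp point (between the pads) lies 2 mm behind it; z points along the fingers, y is the line along which they close (so a half turn about z gives the same grasp; the last joint's range is limited). The gripper opens to 92 mm and grips with 3 to 60 N. Pads are 20 mm wide; open, the fingers measure 128 mm over their backs; the gripper's body (75 mm by 189 mm) begins 69 mm behind the grasp point.
Start: joints at [1.328, 0.353, 1.633, -0, 1.155, -0.002], TCP at [149.048, 606.97, 231.583] pointing down, gripper open.
Joint ranges: [-2.63, 2.63], [-0.92, 2.1], [0.06, 2.66], [-1.3, 4.44], [0, 2.69], [-3.02, 3.02]. Speed limits (rad/s): [2.22, 2.22, 2.79, 3.14, 3.14, 3.14].

INTERFACE

Orientations are given as a unit quaternion [x, y, z, w].
In Python, from workcell import bot gives the robot as it stands. The module is installed in compiled form; this text tells all that it offers.
- The arm moves only by the tool move_arm, never from a script. Its arguments are lists of equal length, an entry for each row: "delta_pos": the shift along the tool's x, y, z as a fraction of full scale, a list of three; "angular": the turn, a rotation vector about the tool's x, y, z as a fraction of full scale, a list of three; "gripper": the closure, from -1 (fully open) to 1 (shut). In form: {"delta_pos": [[dx, dy, dz], ...], "angular": [[ax, ay, az], ...], "gripper": [gripper, ...]}. A call has 1 to 12 rows; each row is the pose to reach, as a shift and turn from the pose commanded when the call began, along the tool's axes at that moment; what a row does not reach only later rows make up. Full scale, the value 1, is 1000 mm for a shift and 30 degrees for a turn. A row lasts 1/10 s, in which the tool goes at most 50 mm and 8.59 degrees, less where a joint would pass 70% of its speed; a pose out of reach is approached as far as the arm can. A call with a number of a shift or a turn outside -1 to 1 is refused whole. A call with a gripper value outside its range is refused whole. The fingers move at their own pace and stop on an object; the grip force is fixed at half the most. Time passes only in rows, so rows that repeat a pose let the fingers close. It gives the time, the measured TCP pose, the force, the opening and the grip force at its end, in the units of the state.
- bot.observe(): the state, without advancing time (a new reading comes with each control period).
- bot.camera(name): name is "scene" or "top" or "wrist"; returns a dict with "pixels" (400x640x3 uint8, red, green, blue), "fx", "fy", "cx", "cy" (pixels), "world_from_camera" (4x4, takes a point from camera to world coordinates). Camera axes: x right, y down, z forward; pixel columns grow to the right and rows downward; lengths in mm; the calibration is good to about 2 mm. A picture is of the moment at which its call begins. There is no depth.
- bot.sign_off(): hands the job in; it is judged then, once.
Trained networks look in the newest picture that a camera, given by its name, has taken for a name from the list of things; names that differ only in an ending like _2 or _b are one class to them, and where a whole thing is asked for, a point or a joint stands for the part that bears it (a point fixed in the world has none). Each returns a list of dicts, best first, with "score" (0 to 1); they miss things now and then, are a little off and sometimes report something else, mostly with a low value. They report only what shows in the picture. A call takes as long as a camera call. They do not tell look-alikes from the thing itself.
- bot.cut_out(camera, thing): "region" (400x640 bool, what is visible of it) and "location" ([column, row] in pixels, amid what is visible of it).
The state is a dict: "t": time; "joint_positions": joint angles; "joint_velocities": joint speeds; "joint_torque": joint torques, N m; "eef_pos": TCP position; "tcp_rot": TCP orientation; "wrist_force": force on the tool from outside, world axes, zero at the start; "ft_torque": the same for the moment, N m; "opening": opening from 0.0 (shut) to 1.0 (fully open); "gripper_force": force on a finger pad.
Only numpy, scipy, OpenCV 4.12 (cv2) and the standard library are available. Lean on these libraries where they do the work, as an engineer would, in place of code of your own. Each camera call takes 0.05 s, during which the arm holds its last target. There are 200 camera calls.

## Working session

There is one attempt and no reset: what is moved stays moved. The work goes in short steps, Python scripts to look and compute and a tool call to move; the robot and the scene stay as the last step left them, time stands still between calls to the robot, and variables do not carry over. Pictures are saved under pics/ and viewed, at most 18 in all, crops included, and the job is handed in when it is done.

Besides the shell and the picture viewer there is one more tool, called after "Request:" as name(argument=value, ...), one argument or row to a line, values as JSON. move_arm: Moves the arm, as the interface text tells. Its arguments: {"type":"object","properties":{"delta_pos":{"type":"array","items":{"type":"array","items":{"type":"number"}}},"angular":{"type":"array","items":{"type":"array","items":{"type":"number"}}},"gripper":{"type":"array","items":{"type":"number"}}},"required":["delta_pos","angular","gripper"]}

```bash
mkdir -p pics; cat > h.py <<'E'
import numpy as np, cv2
from scipy.spatial.transform import Rotation as R
from workcell import bot
def snap(n,f=None):
    c=bot.camera(n)
    if f: cv2.imwrite('pics/'+f+'.png',c['pixels'][:,:,::-1])
    return c
def ray(c,uv,z):
    T=np.array(c['world_from_camera']); d=T[:3,:3]@np.array([(uv[0]-c['cx'])/c['fx'],(uv[1]-c['cy'])/c['fy'],1])
    o=T[:3,3]; return (o+d*(z-o[2])/d[2])
def proj(c,p):
    T=np.linalg.inv(np.array(c['world_from_camera'])); q=T[:3,:3]@np.array(p)+T[:3,3]
    return np.array([c['fx']*q[0]/q[2]+c['cx'],c['fy']*q[1]/q[2]+c['cy']])
def plan(p,yaw=None,ap=None):
    """delta in tool axes /1000 to world point p; tool pointing down"""
    s=bot.observe(); r=R.from_quat(s['tcp_rot']); d=r.inv().apply(np.array(p)-np.array(s['eef_pos']))/1000
    return d.round(4)
E
python3 - <<'E'
from h import *
s=bot.observe(); print(s['eef_pos'],s['tcp_rot'],R.from_quat(s['tcp_rot']).as_matrix().round(3),s['opening'])
for n in ('top','scene'):
    c=snap(n,n+'0'); print(n,np.array(c['world_from_camera']).round(3).tolist(),c['fx'],c['cx'],c['cy'])
    for t in ('cup_a','box','knob','handle','bottle_a','bottle_b'):
        for d in bot.cut_out(n,t):
            print(t,round(d['score'],2),np.round(d['location']),d['region'].sum(), ray(c,d['location'],{'cup_a':60,'knob':141,'handle':80,'box':112}.get(t,120)).round())
E
```

```text
[148.93036206 606.49641144 230.85077242] [ 1.20102105e-01  9.92761293e-01 -7.00711805e-04 -8.76760221e-05] [[-0.971  0.238 -0.   ]
 [ 0.238  0.971 -0.001]
 [ 0.    -0.001 -1.   ]] 0.9998732037986076
top [[0.026, -0.98, 0.196, 299.631], [-1.0, -0.028, -0.009, 28.041], [0.014, -0.195, -0.981, 1307.131], [0.0, 0.0, 0.0, 1.0]] 388.8443880276607 328.41417557596844 200.722925584804
cup_a 0.85 [387. 224.] 279 [ 478. -175.   60.]
cup_a 0.78 [386. 183.] 281 [ 612. -171.   60.]
cup_a 0.65 [439. 180.] 305 [ 628. -347.   60.]
cup_a 0.56 [362. 145.] 296 [743. -90.  60.]
cup_a 0.49 [290. 198.] 601 [554. 142.  60.]
box 0.72 [254. 193.] 5864 [556. 253. 112.]
knob 0.2 [288. 195.] 640 [546. 141. 141.]
handle 0.8 [290. 195.] 705 [560. 142.  80.]
bottle_a 0.71 [360. 143.] 289 [727. -80. 120.]
bottle_a 0.57 [400. 155.] 227 [ 692. -208.  120.]
bottle_b 0.71 [360. 143.] 289 [727. -80. 120.]
bottle_b 0.57 [400. 155.] 227 [ 692. -208.  120.]
scene [[0.456, -0.629, 0.629, -95.649], [-0.89, -0.304, 0.34, -326.188], [-0.022, -0.715, -0.699, 836.204], [0.0, 0.0, 0.0, 1.0]] 405.1925803838486 324.84441581223393 197.98302568177513
cup_a 0.84 [475. 241.] 649 [ 629. -348.   60.]
cup_a 0.79 [381. 261.] 714 [ 472. -165.   60.]
cup_a 0.66 [351. 293.] 736 [ 362. -137.   60.]
box 0.91 [248. 183.] 7690 [519. 236. 112.]
box 0.17 [225. 155.] 159 [590. 370. 112.]
handle 0.66 [404. 225.] 628 [ 585. -178.   80.]
handle 0.59 [286. 198.] 1585 [538. 136.  80.]
bottle_a 0.79 [436. 203.] 552 [ 653. -233.  120.]
bottle_a 0.74 [284. 198.] 1539 [504. 115. 120.]
bottle_a 0.72 [394. 180.] 695 [ 689. -112.  120.]
bottle_b 0.79 [436. 203.] 552 [ 653. -233.  120.]
bottle_b 0.74 [284. 198.] 1539 [504. 115. 120.]
bottle_b 0.72 [394. 180.] 695 [ 689. -112.  120.]
```

```bash
python3 - <<'E'
import cv2
a=cv2.imread('pics/top0.png')[100:290,180:480]; cv2.imwrite('pics/t1.png',cv2.resize(a,None,fx=2.6,fy=2.6,interpolation=cv2.INTER_CUBIC))
E
```

```text
(no output)
```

View pics/t1.png

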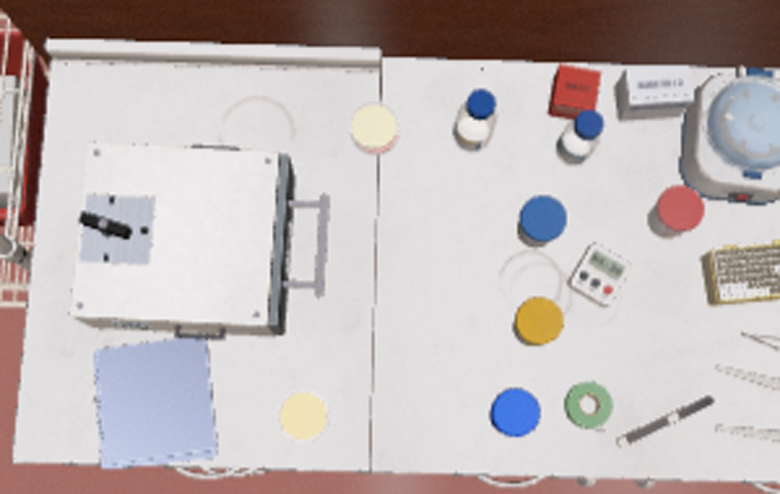

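View pics/scene0.png

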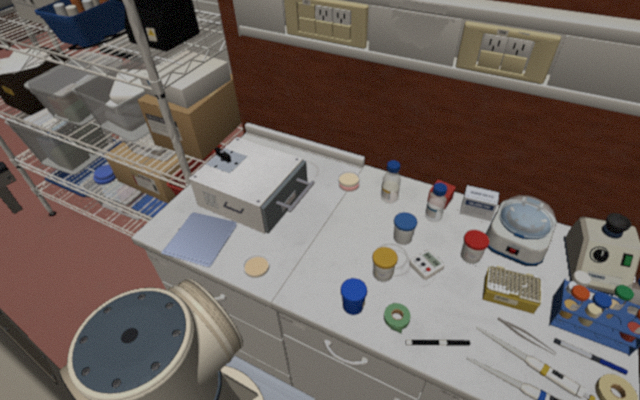

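```bash
python3 - <<'E'
import cv2
from h import *
a=cv2.imread('pics/scene0.png')[190:320,330:500]; cv2.imwrite('pics/s1.png',cv2.resize(a,None,fx=4,fy=4,interpolation=cv2.INTER_CUBIC))
c=snap('top')
f=lambda u,v,z:ray(c,(180+u/2.6-.3,100+v/2.6-.3),z).round(1)
for n,u,v,z in [('RL',92,143,112),('FL',278,152,112),('FR',268,330,112),('RR',70,315,112),('knob',105,225,141),('k1',80,217,141),('k2',131,232,141),('dot',145,230,112),('l1',111,200,112),('l2',106,258,112),('h1',325,196,86),('h2',319,295,86)]: print(n,f(u,v,z))
E
```

```text
RL [677.7 383.7 112. ]
FL [673.2 154.9 112. ]
FR [452.6 156.4 112. ]
RR [464. 392. 112.]
knob [568.1 351.4 141. ]
k1 [577.  381.6 141. ]
k2 [560.6 320.2 141. ]
dot [570.  310.8 112. ]
l1 [606.2 354.7 112. ]
l2 [534.2 355.  112. ]
h1 [625.9  96.5  86. ]
h2 [500.7  99.1  86. ]
```

View pics/s1.png

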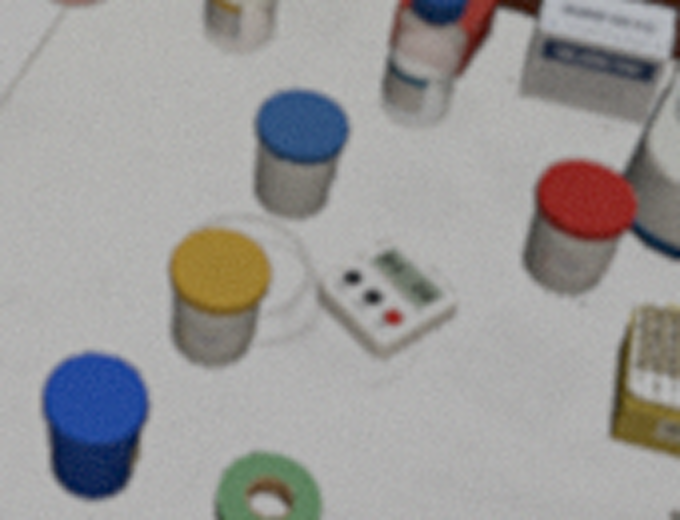

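The cups are the ones with white bodies: blue lid at crop (300,125), amber at (220,270), red at (585,200). The all-blue one at (95,405) is the look-alike. The box front faces world -y, and the knob is near (569,352), about 75° from world x.

Request:
move_arm(
  delta_pos=[
    [-0.468,-0.147,-0.03],
    [-0.468,-0.147,-0.03],
    [-0.468,-0.147,-0.03],
    [-0.468,-0.147,-0.03],
    [-0.468,-0.147,-0.03],
    [-0.468,-0.147,-0.03],
    [-0.468,-0.147,-0.03],
    [-0.468,-0.147,-0.03],
    [-0.468,-0.147,-0.03],
    [-0.468,-0.147,-0.03],
    [-0.468,-0.147,-0.03],
    [-0.468,-0.147,-0.03],
  ],
  angular=[
    [0,0,1],
    [0,0,1],
    [0,0,1],
    [0,0,1],
    [0,0,1],
    [0,0,1],
    [0,0,1],
    [0,0,1],
    [0,0,1],
    [0,0,1],
    [0,0,1],
    [0,0,1],
  ],
  gripper=[-1,-1,-1,-1,-1,-1,-1,-1,-1,-1,-1,-1],
)

```text
t: 1.95
eef_pos: [568.9, 351.9, 261.2]
tcp_rot: [0.374, 0.927, -0.0, -0.0]
wrist_force: [0.1, 0.3, 0.0]
opening: 0.997
gripper_force: 0.0
```

Request:
move_arm(
  delta_pos=[
    [0,0,0],
    [0,0,0],
    [0,0,0],
    [0,0,0],
    [0,0,0],
  ],
  angular=[
    [0,0,1],
    [0,0,1],
    [0,0,1],
    [0,0,1],
    [0,0,1],
  ],
  gripper=[-1,-1,-1,-1,-1],
)

```text
t: 2.45
eef_pos: [567.1, 353.6, 261.5]
tcp_rot: [0.6, 0.8, -0.0, -0.0]
wrist_force: [-0.4, 0.8, -0.1]
opening: 1.001
gripper_force: 0.0
```

Request:
move_arm(
  delta_pos=[
    [0,0,0],
    [0,0,0],
    [0,0,0],
    [0,0,0],
    [0,0,0],
    [0,0,0],
  ],
  angular=[
    [0,0,1],
    [0,0,1],
    [0,0,1],
    [0,0,1],
    [0,0,1],
    [0,0,1],
  ],
  gripper=[-1,-1,-1,-1,-1,-1],
)

```text
t: 3.05
eef_pos: [567.9, 353.1, 261.6]
tcp_rot: [0.785, 0.619, -0.0, -0.0]
wrist_force: [-0.5, 0.4, -0.2]
opening: 0.998
gripper_force: 0.0
```

```bash
cat >> h.py <<'E'
def st():
    s=bot.observe(); m=R.from_quat(s['tcp_rot']).as_matrix()
    print('t',round(s['t'],2),'p',np.round(s['eef_pos'],1),'yaw_y',round(np.degrees(np.arctan2(m[1,1],m[0,1])),2),'tilt',m[:2,2].round(4),'q',np.round(s['joint_positions'],2),'F',np.round(s['wrist_force'],1),'op',round(s['opening'],3),'gf',np.round(s['gripper_force'],1))
E
python3 - <<'E'
from h import *
st(); c=snap('wrist','w1'); print(np.array(c['world_from_camera']).round(3).tolist(),c['fx'])
for t in ('knob','box'):
  for d in bot.cut_out('wrist',t): print(t,d['score'],d['location'],d['region'].sum(),ray(c,d['location'],141))
E
```

```text
t 3.05 p [567.9 353.1 261.6] yaw_y -13.53 tilt [-0.0002 -0.    ] q [0.55 0.4  1.5  0.   1.24 0.79] F [-0.5  0.4 -0.2] op 0.998 gf 0.0
[[0.972, -0.226, -0.062, 584.676], [-0.234, -0.937, -0.258, 426.652], [0.0, 0.266, -0.964, 413.853], [0.0, 0.0, 0.0, 1.0]] 349.2949529898334
knob 0.67 [324.7, 193.4] 1263 [570.63949569 360.66567574 141.        ]
knob 0.61 [334.0, 228.3] 44343 [571.201179   329.95912646 141.        ]
box 0.67 [334.6, 228.3] 44932 [571.68355808 329.842823   141.        ]
```

View pics/w1.png

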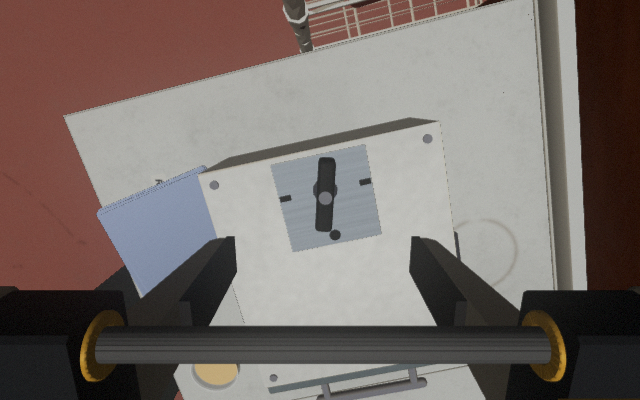

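```bash
python3 - <<'E'
from h import *
c=bot.camera('wrist')
P={}
for n,u,v,z in [('hub',325,198,141),('k1',327,158,141),('k2',323.5,231,141),('ml',285,198,112),('mr',365,182,112),('dot',335,235,112),('sl',214,185,113),('sr',427.5,139,113),('cl',198,173,112),('cr',440,122,112)]:
    P[n]=ray(c,(u,v),z); print(n,P[n].round(1))
ang=lambda a,b: np.degrees(np.arctan2(*(P[b]-P[a])[[1,0]]))
print(ang('ml','mr'),ang('sl','sr'),ang('cl','cr'),'knob',ang('k2','k1'),(P['ml']+P['mr'])/2)
E
```

```text
hub [570.4 356.6 141. ]
k1 [579.5 387.7 141. ]
k2 [562.5 329.4 141. ]
ml [534.1 357.6 112. ]
mr [606.5 355.  112. ]
dot [569.5 312.8 112. ]
sl [476.6 384.1 113. ]
sr [665.8 379.2 113. ]
cl [466.1 397.5 112. ]
cr [678.5 390.6 112. ]
-2.0711053628073777 -1.4649387141168357 -1.8532871756171658 knob 73.77666576809045 [570.3012467  356.32886352 112.        ]
```

Request:
move_arm(
  delta_pos=[
    [0.005,0,0.04],
    [0.005,0,0.08],
    [0.005,0,0.11],
    [0.005,0,0.127],
    [0.005,0,0.127],
    [0.005,0,0.127],
    [0.005,0,0.127],
    [0.005,0,0.127],
    [0.005,0,0.127],
    [0.005,0,0.127],
    [0.005,0,0.127],
  ],
  angular=[
    [0,0,0.08],
    [0,0,0.08],
    [0,0,0.08],
    [0,0,0.08],
    [0,0,0.08],
    [0,0,0.08],
    [0,0,0.08],
    [0,0,0.08],
    [0,0,0.08],
    [0,0,0.08],
    [0,0,0.08],
  ],
  gripper=[-1,-1,-1,-1,-1,0.6,0.6,0.6,0.6,0.6,0.6],
)

```text
t: 4.35
eef_pos: [569.7, 357.5, 134.9]
tcp_rot: [0.8, 0.6, 0.0, 0.0]
wrist_force: [0.6, 0.6, 0.3]
opening: 0.503
gripper_force: 0.0
```

```bash
python3 -c "
from h import *
st()"
```

```text
t 4.35 p [569.7 357.5 134.9] yaw_y -16.19 tilt [0.0003 0.0002] q [ 0.56  0.52  1.6  -0.    1.02  0.84] F [0.6 0.6 0.3] op 0.503 gf 0.0
```

Fingers move about 75 mm/s. Close until they hold.

Request:
move_arm(
  delta_pos=[
    [0,0,0],
    [0,0,0],
    [0,0,0],
    [0,0,0],
    [0,0,0],
    [0,0,0],
    [0,0,0],
    [0,0,0],
  ],
  angular=[
    [0,0,0],
    [0,0,0],
    [0,0,0],
    [0,0,0],
    [0,0,0],
    [0,0,0],
    [0,0,0],
    [0,0,0],
  ],
  gripper=[1,1,1,1,1,1,1,1],
)

```text
t: 5.15
eef_pos: [570.5, 357.3, 134.7]
tcp_rot: [0.8, 0.6, 0.001, 0.0]
wrist_force: [5.4, -1.9, -1.3]
opening: 0.152
gripper_force: 30.0
```

```bash
python3 -c "
from h import *
st()"
```

```text
t 5.15 p [570.5 357.3 134.7] yaw_y -16.2 tilt [ 0.0015 -0.    ] q [ 0.56  0.52  1.6  -0.    1.02  0.84] F [ 5.4 -1.9 -1.3] op 0.152 gf 30.0
```

Request:
move_arm(
  delta_pos=[
    [0,0,0],
    [0,0,0],
    [0,0,0],
    [0,0,0],
    [0,0,0],
    [0,0,0],
    [0,0,0],
  ],
  angular=[
    [0,0,0.2],
    [0,0,0.4],
    [0,0,0.6],
    [0,0,0.8],
    [0,0,1],
    [0,0,1],
    [0,0,1],
  ],
  gripper=[1,1,1,1,1,1,1],
)

```text
t: 5.85
eef_pos: [570.8, 357.1, 134.8]
tcp_rot: [0.928, 0.373, 0.001, 0.0]
wrist_force: [5.5, -2.4, -1.4]
opening: 0.153
gripper_force: 30.0
```

Request:
move_arm(
  delta_pos=[
    [0,0,0],
    [0,0,0],
    [0,0,0],
    [0,0,0],
    [0,0,0],
    [0,0,0],
    [0,0,0],
  ],
  angular=[
    [0,0,0.2],
    [0,0,0.4],
    [0,0,0.6],
    [0,0,0.8],
    [0,0,1],
    [0,0,1],
    [0,0,1],
  ],
  gripper=[1,1,1,1,1,1,1],
)

```text
t: 6.55
eef_pos: [571.1, 356.8, 135.8]
tcp_rot: [0.993, 0.12, 0.001, 0.0]
wrist_force: [3.9, -6.2, 7.1]
opening: 0.146
gripper_force: 30.0
```

Request:
move_arm(
  delta_pos=[
    [0,0,0],
    [0,0,0],
    [0,0,0],
    [0,0,0],
    [0,0,0],
    [0,0,0],
  ],
  angular=[
    [0,0,0.2],
    [0,0,0.4],
    [0,0,0.52],
    [0,0,0.52],
    [0,0,0.52],
    [0,0,0.52],
  ],
  gripper=[1,1,1,1,1,1],
)

```text
t: 7.15
eef_pos: [571.1, 356.6, 135.8]
tcp_rot: [1.0, -0.016, 0.001, 0.0]
wrist_force: [6.0, -6.8, 5.6]
opening: 0.151
gripper_force: 30.0
```

```bash
python3 -c "
from h import *
st()"
```

```text
t 7.15 p [571.1 356.6 135.8] yaw_y -91.79 tilt [ 0.0027 -0.0008] q [ 0.56  0.52  1.6  -0.    1.02  2.16] F [ 6.  -6.8  5.6] op 0.151 gf 30.0
```

Request:
move_arm(
  delta_pos=[
    [0,0,0],
    [0,0,0],
    [0,0,0],
    [0,0,0],
    [0,0,0],
    [0,0,-0.04],
    [0,0,-0.08],
    [0,0,-0.12],
    [0,0,-0.12],
    [0,0,-0.12],
  ],
  angular=[
    [0,0,0],
    [0,0,0],
    [0,0,0],
    [0,0,0],
    [0,0,0],
    [0,0,0],
    [0,0,0],
    [0,0,0],
    [0,0,0],
    [0,0,0],
  ],
  gripper=[-0.2,-0.2,-0.2,-0.2,-0.2,-0.2,-0.2,-0.2,-0.2,-0.2],
)

```text
t: 8.15
eef_pos: [570.0, 357.8, 255.6]
tcp_rot: [1.0, -0.016, 0.001, -0.001]
wrist_force: [-0.8, 0.5, -1.0]
opening: 0.601
gripper_force: 0.0
```

```bash
python3 - <<'E'
from h import *
st(); c=snap('wrist','w2'); np.save('w2c.npy',np.array(c['world_from_camera']))
E
```

```text
t 8.15 p [570.  357.8 255.6] yaw_y -91.79 tilt [0.0017 0.0011] q [0.56 0.41 1.5  0.   1.23 2.16] F [-0.8  0.5 -1. ] op 0.601 gf 0.0
```

View pics/w2.png

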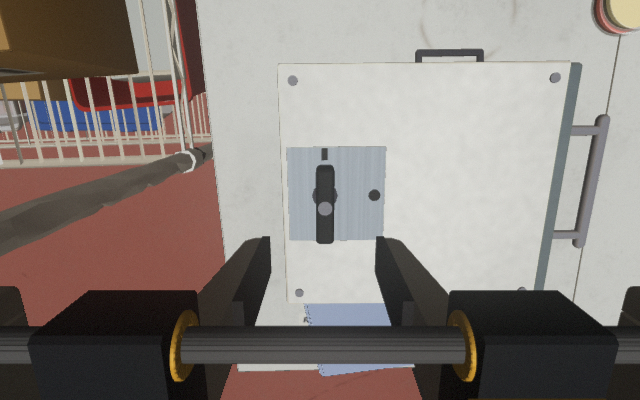

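```bash
python3 - <<'E'
from h import *
c=bot.camera('wrist')
P={}
for n,u,v,z in [('hub154',325,208,154),('k1',325,166,154),('k2',325,243,154),('h1',603,118,85),('h2',579,246,85),('m1',324.5,155,112),('dot',374.5,195.5,112),('s1',293,81,113),('s2',555,77.5,113),('s3',299,293,113),('fpT',580,65,108),('fpB',548,290,108)]:
    P[n]=ray(c,(u,v),z); print(n,P[n].round(1))
E
```

```text
hub154 [569.7 356.3 154. ]
k1 [601.6 355.4 154. ]
k2 [541.5 357.2 154. ]
h1 [625.6 105.4  85. ]
h2 [502.6 106.8  85. ]
m1 [604.  355.5 112. ]
dot [567.4 313.1 112. ]
s1 [663.7 378.7 113. ]
s2 [659.7 171.  113. ]
s3 [475.5 383.3 113. ]
fpT [668.9 149.2 108. ]
fpB [468.4 146.8 108. ]
```

Request:
move_arm(
  delta_pos=[
    [0.001,0.251,0],
    [0.001,0.251,0],
    [0.001,0.251,0],
    [0.001,0.251,0],
    [0.001,0.251,0],
    [0.001,0.251,0],
    [0.001,0.251,0.05],
    [0.001,0.251,0.1],
    [0.001,0.251,0.1],
    [0.001,0.251,0.1],
  ],
  angular=[
    [0,0,0],
    [0,0,0],
    [0,0,0],
    [0,0,0],
    [0,0,0],
    [0,0,0],
    [0,0,0],
    [0,0,0],
    [0,0,0],
    [0,0,0],
  ],
  gripper=[0.35,0.35,0.35,0.35,0.35,0.35,0.35,0.35,0.35,0.35],
)

```text
t: 9.25
eef_pos: [562.1, 107.0, 153.9]
tcp_rot: [1.0, -0.015, -0.002, 0.0]
wrist_force: [0.0, 0.2, 1.3]
opening: 0.324
gripper_force: 0.0
```

```bash
python3 - <<'E'
from h import *
st(); c=snap('wrist','w3')
E
```

```text
t 9.25 p [562.1 107.  153.9] yaw_y -91.78 tilt [-0.0033 -0.0005] q [0.19 0.36 1.82 0.   0.97 1.79] F [0.  0.2 1.3] op 0.324 gf 0.0
```

View pics/w3.png

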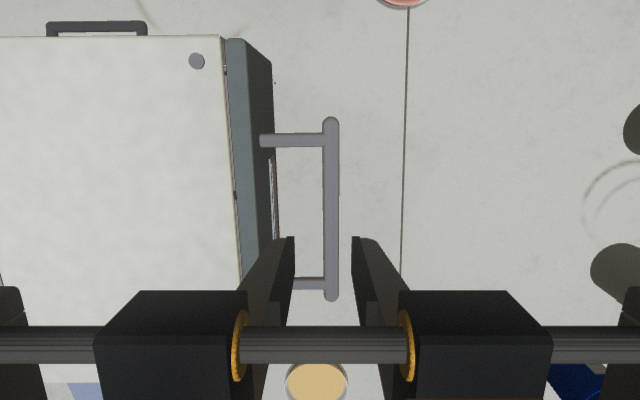

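Request:
move_arm(
  delta_pos=[
    [0,0.004,0.04],
    [0,0.004,0.076],
    [0,0.004,0.076],
    [0,0.004,0.076],
    [0,0.004,0.076],
    [0,0.004,0.076],
    [0,0.004,0.076],
    [0,0.004,0.076],
    [0,0.004,0.076],
  ],
  angular=[
    [0,0,0],
    [0,0,0],
    [0,0,0],
    [0,0,0],
    [0,0,0],
    [0,0,0],
    [0,0,0],
    [0,0,0],
    [0,0,0],
  ],
  gripper=[0.35,0.35,0.35,1,1,1,1,1,1],
)

```text
t: 10.2
eef_pos: [564.6, 101.5, 81.3]
tcp_rot: [1.0, -0.015, 0.002, 0.001]
wrist_force: [-0.4, -8.1, 5.3]
opening: 0.105
gripper_force: 30.0
```

```bash
python3 -c "
from h import *
st()"
```

```text
t 10.2 p [564.6 101.5  81.3] yaw_y -91.74 tilt [ 0.0041 -0.0015] q [ 0.18  0.46  1.86 -0.    0.82  1.78] F [-0.4 -8.1  5.3] op 0.105 gf 30.0
```

Request:
move_arm(
  delta_pos=[
    [0,0.02,0],
    [0,0.04,0],
    [0,0.06,0],
    [0,0.08,0],
    [0,0.1,0],
    [0,0.12,0],
    [0,0.14,0],
    [0,0.155,0],
    [0,0.165,0],
    [0,0.172,0],
    [0,0.172,0],
    [0,0.172,0],
  ],
  angular=[
    [0,0,0],
    [0,0,0],
    [0,0,0],
    [0,0,0],
    [0,0,0],
    [0,0,0],
    [0,0,0],
    [0,0,0],
    [0,0,0],
    [0,0,0],
    [0,0,0],
    [0,0,0],
  ],
  gripper=[1,1,1,1,1,1,1,1,1,1,1,1],
)

```text
t: 11.4
eef_pos: [560.9, -70.2, 81.3]
tcp_rot: [1.0, -0.016, 0.004, 0.001]
wrist_force: [5.2, -1.5, -1.8]
opening: 0.108
gripper_force: 30.0
```

```bash
python3 -c "
from h import *
st()"
```

```text
t 11.4 p [560.9 -70.2  81.3] yaw_y -91.8 tilt [ 0.0076 -0.0012] q [-0.13  0.45  1.89 -0.    0.8   1.48] F [ 5.2 -1.5 -1.8] op 0.108 gf 30.0
```

Request:
move_arm(
  delta_pos=[
    [0,0,0],
    [0,0,0],
    [0,0,0],
    [0,0,-0.04],
    [0,0,-0.08],
    [0,0,-0.12],
    [0,0,-0.16],
    [0,0,-0.2],
    [0,0,-0.2],
    [0,0,-0.2],
  ],
  angular=[
    [0,0,0],
    [0,0,0],
    [0,0,0],
    [0,0,0],
    [0,0,0],
    [0,0,0],
    [0,0,-1],
    [0,0,-1],
    [0,0,-1],
    [0,0,-1],
  ],
  gripper=[0.4,0.4,0.4,0.4,0.4,0.4,-0.5,-1,-1,-1],
)

```text
t: 12.4
eef_pos: [557.8, -69.3, 280.6]
tcp_rot: [0.969, 0.246, 0.001, 0.001]
wrist_force: [0.3, 0.3, 0.2]
opening: 0.626
gripper_force: 0.0
```

Request:
move_arm(
  delta_pos=[
    [0,0,0],
    [0,0,0],
    [0,0,0],
    [0,0,0],
  ],
  angular=[
    [0,0,-1],
    [0,0,-1],
    [0,0,-1],
    [0,0,-1],
  ],
  gripper=[-1,-1,-1,-1],
)

```text
t: 12.8
eef_pos: [557.0, -69.2, 278.8]
tcp_rot: [0.872, 0.489, -0.0, -0.0]
wrist_force: [0.2, 0.5, -0.2]
opening: 0.981
gripper_force: 0.0
```

Request:
move_arm(
  delta_pos=[
    [0,0,0],
    [0,0,0],
    [0,0,0],
    [0,0,0],
    [0,0,0],
  ],
  angular=[
    [0,0,-1],
    [0,0,-1],
    [0,0,-1],
    [0,0,-1],
    [0,0,-1],
  ],
  gripper=[-1,-1,-1,-1,-1],
)

```text
t: 13.3
eef_pos: [557.0, -69.2, 278.7]
tcp_rot: [0.718, 0.696, -0.0, -0.0]
wrist_force: [0.1, -0.9, 0.3]
opening: 1.001
gripper_force: 0.0
```

```bash
cat >> h.py <<'E'
def cups(n,z=72):
    c=bot.camera(n); im=c['pixels']; hsv=cv2.cvtColor(im,cv2.COLOR_RGB2HSV); out=[]
    for d in bot.cut_out(n,'cup_a'):
        r=d['region']; sat=r&(hsv[...,1]>110)
        if sat.sum()<30: continue
        h=np.median(hsv[...,0][sat]); v,u=np.nonzero(sat); 
        print(n,'s',round(d['score'],2),'hue',h,'loc',np.round(d['location']),'lidfrac',round(sat.sum()/r.sum(),2),'lid',ray(c,(u.mean(),v.mean()),z-3).round(1),'n',r.sum())
    return c
E
python3 - <<'E'
from h import *
st(); c=cups('top'); cv2.imwrite('pics/t2.png',c['pixels'][:,:,::-1]); c=cups('wrist'); cv2.imwrite('pics/w4.png',c['pixels'][:,:,::-1])
a=cv2.imread('pics/t2.png')[100:290,180:480]; cv2.imwrite('pics/t2z.png',cv2.resize(a,None,fx=2.6,fy=2.6,interpolation=cv2.INTER_CUBIC))
E
```

```text
t 13.3 p [557.  -69.2 278.7] yaw_y -1.74 tilt [-0.0003  0.0001] q [-0.13  0.21  1.72  0.    1.21 -0.1 ] F [ 0.1 -0.9  0.3] op 1.001 gf 0.0
top s 0.9 hue 1.0 loc [440. 182.] lidfrac 0.67 lid [ 628.7 -353.5   69. ] n 324
top s 0.86 hue 107.0 loc [385. 184.] lidfrac 0.8 lid [ 608.6 -179.    69. ] n 272
wrist s 0.96 hue 111.0 loc [164. 242.] lidfrac 0.7 lid [ 367.7 -139.6   69. ] n 2995
wrist s 0.86 hue 1.0 loc [383. 383.] lidfrac 0.73 lid [ 627.6 -336.5   69. ] n 1532
wrist s 0.79 hue 22.0 loc [265. 266.] lidfrac 0.77 lid [ 481.2 -167.7   69. ] n 2549
wrist s 0.72 hue 108.0 loc [371. 264.] lidfrac 0.73 lid [ 610.3 -174.4   69. ] n 2573
```

View pics/t2z.png

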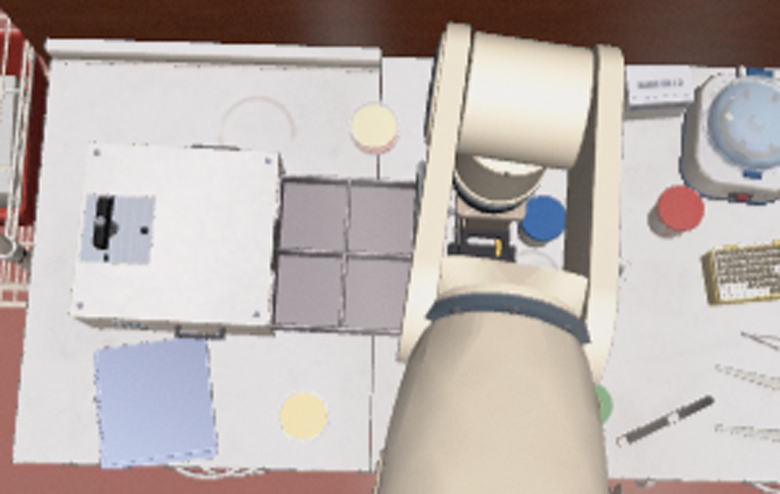

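View pics/w4.png

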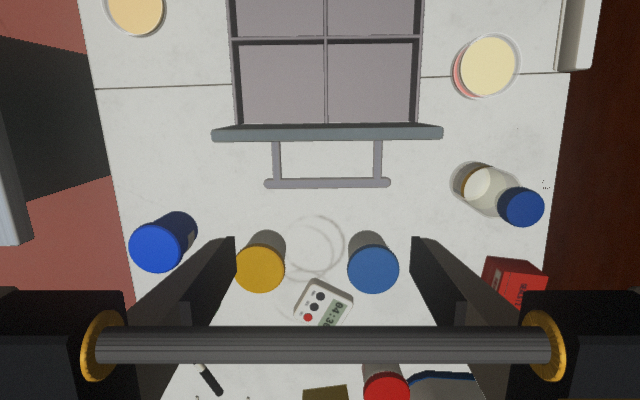

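```bash
python3 - <<'E'
from h import *
c=bot.camera('wrist')
for n,u,v,z in [('amber',260,268,72),('blue',373,270,72),('cross',324,38,42),('crossL',235,39,42),('crossR',417,38,42),('bar1',268,183,80),('bar2',387,182,80),('panL',212,138,108),('panR',443,133,108),('bott',521,207,130),('bottbase',478,184,0)]:
    print(n,ray(c,(u,v),z).round(1))
E
```

```text
amber [ 483.  -166.3   72. ]
blue [ 609.9 -173.1   72. ]
cross [562.9  73.6  42. ]
crossL [471.9  75.7  42. ]
crossR [657.9  70.4  42. ]
bar1 [500.6 -67.6  80. ]
bar2 [622.7 -70.6  80. ]
panL [457.4 -18.1 108. ]
panR [667.8 -20.7 108. ]
bott [734.1 -86.6 130. ]
bottbase [752.  -94.6   0. ]
```

Request:
move_arm(
  delta_pos=[
    [-0.099,-0.071,0.03],
    [-0.099,-0.071,0.06],
    [-0.099,-0.071,0.1],
    [-0.099,-0.071,0.14],
    [-0.099,-0.071,0.18],
    [-0.099,-0.071,0.22],
    [-0.099,-0.071,0.22],
    [-0.099,-0.071,0.22],
    [-0.099,-0.071,0.22],
    [-0.099,-0.071,0.22],
    [-0.099,-0.071,0.22],
    [-0.099,-0.071,0.22],
  ],
  angular=[
    [0,0,0],
    [0,0,0],
    [0,0,0],
    [0,0,0],
    [0,0,0],
    [0,0,0],
    [0,0,0],
    [0,0,0],
    [0,0,0],
    [0,0,0],
    [0,0,0],
    [0,0,0],
  ],
  gripper=[-1,-1,-1,-1,-1,-1,-1,0.6,0.6,0.6,0.6,0.6],
)

```text
t: 14.75
eef_pos: [484.1, -166.3, 59.9]
tcp_rot: [0.718, 0.696, 0.0, 0.001]
wrist_force: [-1.0, -0.3, 10.1]
opening: 0.645
gripper_force: 30.0
```

```bash
python3 -c "
from h import *
st()"
```

```text
t 14.75 p [ 484.1 -166.3   59.9] yaw_y -1.79 tilt [ 0.0022 -0.0008] q [-0.33  0.42  2.01 -0.    0.71 -0.3 ] F [-1.  -0.3 10.1] op 0.645 gf 30.0
```

Request:
move_arm(
  delta_pos=[
    [0,0,-0.04],
    [0,0,-0.08],
    [0,0,-0.12],
    [0,0,-0.15],
    [0.04,0.005,-0.16],
    [0.08,0.01,-0.16],
    [0.12,0.015,-0.16],
    [0.16,0.02,-0.16],
    [0.2,0.022,-0.16],
    [0.24,0.022,-0.16],
    [0.27,0.022,-0.16],
    [0.286,0.022,-0.16],
  ],
  angular=[
    [0,0,0],
    [0,0,0],
    [0,0,0],
    [0,0,0],
    [0,0,0],
    [0,0,0],
    [0,0,0],
    [0,0,0],
    [0,0,0],
    [0,0,0],
    [0,0,0],
    [0,0,0],
  ],
  gripper=[0.6,0.6,0.6,0.6,0.6,0.6,0.6,0.6,0.6,0.6,0.6,0.6],
)

```text
t: 15.95
eef_pos: [514.1, 121.3, 219.0]
tcp_rot: [0.717, 0.697, 0.0, 0.0]
wrist_force: [0.1, -1.0, -0.9]
opening: 0.639
gripper_force: 30.0
```

```bash
python3 - <<'E'
from h import *
st(); c=snap('wrist','w5')
E
```

```text
t 15.95 p [514.1 121.3 219. ] yaw_y -1.69 tilt [0.0007 0.0005] q [0.23 0.22 1.85 0.   1.07 0.26] F [ 0.1 -1.  -0.9] op 0.639 gf 30.0
```

View pics/w5.png

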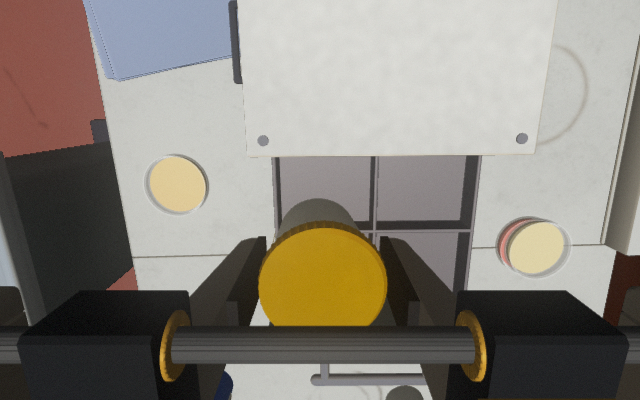

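Request:
move_arm(
  delta_pos=[
    [0,0,0.04],
    [0,0,0.08],
    [0,0,0.11],
    [0,0,0.13],
    [0,0,0.14],
    [0,0,0.146],
    [0,0,0.146],
    [0,0,0.146],
    [0,0,0.146],
    [0,0,0.146],
    [0,0,0.146],
  ],
  angular=[
    [0,0,0],
    [0,0,0],
    [0,0,0],
    [0,0,0],
    [0,0,0],
    [0,0,0],
    [0,0,0],
    [0,0,0],
    [0,0,0],
    [0,0,0],
    [0,0,0],
  ],
  gripper=[0.6,0.6,0.6,0.6,0.6,0.6,0.6,0.6,-0.65,-0.65,-0.65],
)

```text
t: 17.1
eef_pos: [514.5, 119.1, 73.0]
tcp_rot: [0.718, 0.696, 0.0, 0.0]
wrist_force: [-0.3, 0.4, 0.1]
opening: 0.824
gripper_force: 0.0
```

```bash
python3 - <<'E'
from h import *
st()
E
```

```text
t 17.1 p [514.5 119.1  73. ] yaw_y -1.79 tilt [0.0008 0.0002] q [ 0.22  0.42  1.97 -0.    0.76  0.26] F [-0.3  0.4  0.1] op 0.824 gf 0.0
```

Up, then back to the viewpoint over the handle (557,-69,279) to see the remaining cups.

Request:
move_arm(
  delta_pos=[
    [0,0,-0.05],
    [0,0,-0.1],
    [0,0,-0.14],
    [-0.04,0.01,-0.18],
    [-0.08,0.02,-0.205],
    [-0.12,0.03,-0.205],
    [-0.16,0.04,-0.205],
    [-0.187,0.048,-0.205],
    [-0.187,0.048,-0.205],
    [-0.187,0.048,-0.205],
  ],
  angular=[
    [0,0,0],
    [0,0,0],
    [0,0,0],
    [0,0,0],
    [0,0,0],
    [0,0,0],
    [0,0,0],
    [0,0,0],
    [0,0,0],
    [0,0,0],
  ],
  gripper=[-0.65,-0.65,-0.65,-1,-1,-1,-1,-1,-1,-1],
)

```text
t: 18.1
eef_pos: [556.1, -69.5, 277.5]
tcp_rot: [0.719, 0.695, 0.0, -0.0]
wrist_force: [-0.1, 0.5, 0.8]
opening: 0.999
gripper_force: 0.0
```

```bash
python3 - <<'E'
from h import *
st(); c=cups('wrist',72); cv2.imwrite('pics/w6.png',c['pixels'][:,:,::-1])
E
```

```text
t 18.1 p [556.1 -69.5 277.5] yaw_y -1.88 tilt [-0.0003  0.0004] q [-0.13  0.21  1.72  0.    1.21 -0.09] F [-0.1  0.5  0.8] op 0.999 gf 0.0
wrist s 0.9 hue 108.0 loc [373. 264.] lidfrac 0.75 lid [ 610.4 -174.3   69. ] n 2467
wrist s 0.76 hue 111.0 loc [163. 241.] lidfrac 0.69 lid [ 367.6 -139.6   69. ] n 3061
wrist s 0.69 hue 1.0 loc [388. 383.] lidfrac 0.72 lid [ 627.4 -335.8   69. ] n 1502
wrist s 0.58 hue 22.0 loc [273.  12.] lidfrac 0.67 lid [509.8  96.6  69. ] n 1142
```

View pics/w6.png

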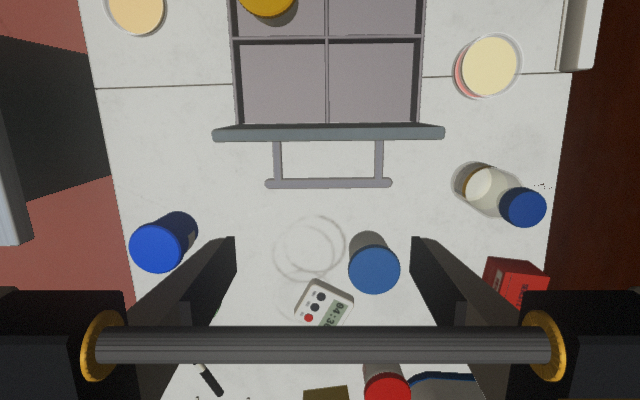

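```bash
python3 - <<'E'
from h import *
c=bot.camera('top')
f=lambda u,v,z:ray(c,(180+u/2.6-.3,100+v/2.6-.3),z).round(1)
for n,u,v in [('b1',481,104),('b2',588,124)]:
  for z in (115,130): print(n,z,f(u,v,z))
for n,u,v in [('b1base',473,135),('b2base',573,152)]: print(n,f(u,v,10))
s=bot.camera('scene')
for uv in ((439,190),(393,166)): print([ray(s,uv,z).round() for z in (115,130)])
E
```

```text
b1 115 [742.1 -94.3 115. ]
b1 130 [736.5 -92.8 130. ]
b2 115 [ 720.1 -227.3  115. ]
b2 130 [ 714.8 -224.1  130. ]
b1base [736.8 -94.7  10. ]
b2base [ 717.1 -229.1   10. ]
[array([ 708., -227.,  115.]), array([ 691., -229.,  130.])]
[array([748., -87., 115.]), array([730., -92., 130.])]
```

Request:
move_arm(
  delta_pos=[
    [-0.05,0.025,0.03],
    [-0.102,0.057,0.05],
    [-0.102,0.057,0.1],
    [-0.102,0.057,0.14],
    [-0.102,0.057,0.18],
    [-0.102,0.057,0.216],
    [-0.102,0.057,0.216],
    [-0.102,0.057,0.216],
    [-0.102,0.057,0.216],
    [-0.102,0.057,0.216],
    [-0.102,0.057,0.216],
    [-0.102,0.057,0.216],
  ],
  angular=[
    [0,0,0],
    [0,0,0],
    [0,0,0],
    [0,0,0],
    [0,0,0],
    [0,0,0],
    [0,0,0],
    [0,0,0],
    [0,0,0],
    [0,0,0],
    [0,0,0],
    [0,0,0],
  ],
  gripper=[-1,-1,-1,-1,-1,-1,-1,0.6,0.6,0.6,0.6,0.6],
)

```text
t: 19.5
eef_pos: [611.0, -173.3, 63.3]
tcp_rot: [0.718, 0.696, 0.001, 0.001]
wrist_force: [-1.0, 0.8, 7.2]
opening: 0.646
gripper_force: 30.0
```

```bash
python3 -c "
from h import *
st()"
```

```text
t 19.5 p [ 611.  -173.3   63.3] yaw_y -1.8 tilt [ 0.0025 -0.0006] q [-0.28  0.56  1.73  0.    0.85 -0.25] F [-1.   0.8  7.2] op 0.646 gf 30.0
```

Request:
move_arm(
  delta_pos=[
    [0,0,-0.04],
    [0,0,-0.08],
    [0,0,-0.12],
    [0,0,-0.15],
    [0.04,-0.002,-0.16],
    [0.08,-0.003,-0.16],
    [0.12,-0.004,-0.16],
    [0.16,-0.005,-0.16],
    [0.2,-0.006,-0.16],
    [0.24,-0.007,-0.16],
    [0.275,-0.007,-0.16],
    [0.29,-0.007,-0.16],
  ],
  angular=[
    [0,0,0],
    [0,0,0],
    [0,0,0],
    [0,0,0],
    [0,0,0],
    [0,0,0],
    [0,0,0],
    [0,0,0],
    [0,0,0],
    [0,0,0],
    [0,0,0],
    [0,0,0],
  ],
  gripper=[0.6,0.6,0.6,0.6,0.6,0.6,0.6,0.6,0.6,0.6,0.6,0.6],
)

```text
t: 20.7
eef_pos: [612.0, 119.8, 222.1]
tcp_rot: [0.717, 0.697, 0.0, -0.0]
wrist_force: [0.4, -0.8, -0.6]
opening: 0.646
gripper_force: 30.0
```

Request:
move_arm(
  delta_pos=[
    [0,0,0.03],
    [0,0,0.07],
    [0,0,0.11],
    [0,0,0.13],
    [0,0,0.14],
    [0,0,0.147],
    [0,0,0.147],
    [0,0,0.147],
    [0,0,0.147],
    [0,0,0.147],
    [0,0,0.147],
  ],
  angular=[
    [0,0,0],
    [0,0,0],
    [0,0,0],
    [0,0,0],
    [0,0,0],
    [0,0,0],
    [0,0,0],
    [0,0,0],
    [0,0,0],
    [0,0,0],
    [0,0,0],
  ],
  gripper=[0.6,0.6,0.6,0.6,0.6,0.6,0.6,0.6,-0.65,-0.65,-0.65],
)

```text
t: 21.8
eef_pos: [612.4, 117.0, 75.0]
tcp_rot: [0.718, 0.696, 0.0, 0.0]
wrist_force: [-0.4, -0.0, 1.2]
opening: 0.821
gripper_force: 0.0
```

```bash
python3 -c "
from h import *
st()"
```

```text
t 21.8 p [612.4 117.   75. ] yaw_y -1.8 tilt [0.0007 0.0001] q [ 0.19  0.53  1.75 -0.    0.86  0.22] F [-0.4 -0.   1.2] op 0.821 gf 0.0
```

Request:
move_arm(
  delta_pos=[
    [0,0,-0.05],
    [0,0,-0.1],
    [0,0,-0.15],
    [-0.04,-0.005,-0.19],
    [-0.08,-0.01,-0.205],
    [-0.13,-0.015,-0.205],
    [-0.18,-0.02,-0.205],
    [-0.23,-0.03,-0.205],
    [-0.28,-0.03,-0.205],
    [-0.31,-0.03,-0.205],
    [-0.317,-0.03,-0.205],
    [-0.317,-0.03,-0.205],
  ],
  angular=[
    [0,0,0],
    [0,0,0],
    [0,0,0],
    [0,0,0],
    [0,0,0],
    [0,0,0],
    [0,0,0],
    [0,0,0],
    [0,0,0],
    [0,0,0],
    [0,0,0],
    [0,0,0],
  ],
  gripper=[-0.65,-0.65,-0.65,-1,-1,-1,-1,-1,-1,-1,-1,-1],
)

```text
t: 23.0
eef_pos: [572.0, -199.6, 279.5]
tcp_rot: [0.719, 0.695, 0.0, -0.0]
wrist_force: [0.9, 0.8, 0.2]
opening: 1.002
gripper_force: 0.0
```

```bash
python3 - <<'E'
from h import *
st(); c=cups('wrist',72); cv2.imwrite('pics/w7.png',c['pixels'][:,:,::-1])
E
```

```text
t 23.0 p [ 572.  -199.6  279.5] yaw_y -1.91 tilt [-0.0001  0.0003] q [-0.34  0.28  1.62  0.    1.24 -0.31] F [0.9 0.8 0.2] op 1.002 gf 0.0
wrist s 0.93 hue 111.0 loc [128. 130.] lidfrac 0.74 lid [ 367.1 -139.7   69. ] n 3491
wrist s 0.75 hue 1.0 loc [374. 297.] lidfrac 0.73 lid [ 628.  -346.9   69. ] n 2595
```

View pics/w7.png

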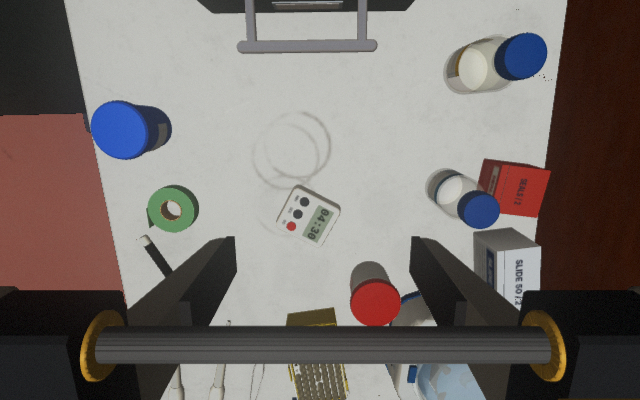

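Request:
move_arm(
  delta_pos=[
    [-0.119,-0.036,0],
    [-0.119,-0.036,0],
    [-0.119,-0.036,0],
    [-0.119,-0.036,0],
    [-0.119,-0.036,0],
  ],
  angular=[
    [0,0,-1],
    [0,0,-1],
    [0,0,-1],
    [0,0,-1],
    [0,0,-1],
  ],
  gripper=[-1,-1,-1,-1,-1],
)

```text
t: 23.6
eef_pos: [532.7, -315.8, 279.6]
tcp_rot: [0.513, 0.858, 0.0, -0.0]
wrist_force: [0.4, -1.0, 0.3]
opening: 0.999
gripper_force: 0.0
```

Request:
move_arm(
  delta_pos=[
    [0,0,0],
    [0,0,0],
    [0,0,0],
    [0,0,0],
  ],
  angular=[
    [0,0,-1],
    [0,0,-1],
    [0,0,-1],
    [0,0,-1],
  ],
  gripper=[-1,-1,-1,-1],
)

```text
t: 24.0
eef_pos: [533.3, -314.7, 279.7]
tcp_rot: [0.272, 0.962, 0.0, 0.0]
wrist_force: [-0.2, -0.8, 0.6]
opening: 0.999
gripper_force: 0.0
```

Request:
move_arm(
  delta_pos=[
    [0,0,0],
    [0,0,0],
    [0,0,0],
    [0,0,0],
  ],
  angular=[
    [0,0,-0.5],
    [0,0,-0.5],
    [0,0,-0.5],
    [0,0,-0.5],
  ],
  gripper=[-0.65,-0.65,-0.65,-0.65],
)

```text
t: 24.4
eef_pos: [533.1, -315.4, 279.6]
tcp_rot: [0.148, 0.989, 0.0, 0.0]
wrist_force: [0.4, 0.7, 0.5]
opening: 0.825
gripper_force: 0.0
```

```bash
python3 - <<'E'
from h import *
st(); c=cups('wrist',72); cv2.imwrite('pics/w8.png',c['pixels'][:,:,::-1])
E
```

```text
t 24.4 p [ 533.1 -315.4  279.6] yaw_y 73.01 tilt [0.     0.0002] q [-0.54  0.3   1.59  0.    1.24 -1.81] F [0.4 0.7 0.5] op 0.825 gf 0.0
wrist s 0.55 hue 1.0 loc [317. 261.] lidfrac 0.8 lid [ 626.3 -348.9   69. ] n 2486
```

View pics/w8.png

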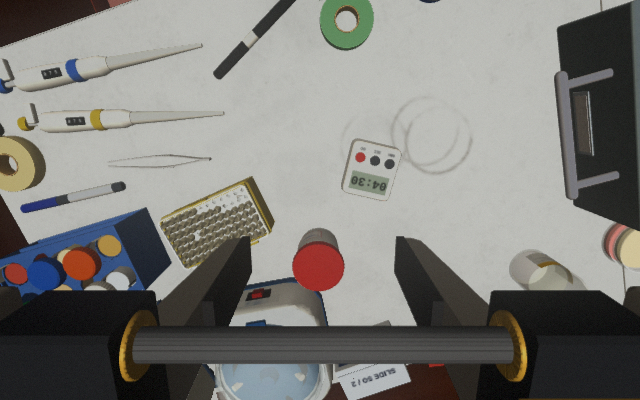

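```bash
python3 - <<'E'
from h import *
w=bot.camera('wrist'); c=bot.camera('top')
print('red',ray(w,(318,265),72))
def tri(a,b):
    best=min(((np.linalg.norm(ray(w,a,z)[:2]-ray(c,b,z)[:2]),z) for z in range(0,180,2))); print(best,ray(w,a,best[1]).round())
tc=lambda u,v:(180+u/2.6-.3,100+v/2.6-.3)
tri((258,295),tc(738,202)); tri((272,375),tc(762,115)); tri((318,265),tc(681,209))
for z in (20,40,60): print(z,'dev edge',ray(w,(280,285),z).round(),'rackcorner',ray(w,(270,222),z).round())
E
```

```text
red [ 623.79078824 -348.40003582   72.        ]
(np.float64(0.0583235242734003), 82) [ 635. -422.   82.]
(np.float64(14.674936362551723), 58) [ 760. -453.   58.]
(np.float64(5.025714880016633), 76) [ 622. -348.   76.]
20 dev edge [ 660. -412.   20.] rackcorner [ 574. -396.   20.]
40 dev edge [ 650. -407.   40.] rackcorner [ 569. -391.   40.]
60 dev edge [ 641. -401.   60.] rackcorner [ 563. -386.   60.]
```

Request:
move_arm(
  delta_pos=[
    [-0.05,-0.003,0.02],
    [-0.097,-0.005,0.05],
    [-0.097,-0.005,0.09],
    [-0.097,-0.005,0.13],
    [-0.097,-0.005,0.17],
    [-0.097,-0.005,0.2],
    [-0.097,-0.005,0.217],
    [-0.097,-0.005,0.217],
    [-0.097,-0.005,0.217],
    [-0.097,-0.005,0.217],
    [-0.097,-0.005,0.217],
    [-0.097,-0.005,0.217],
  ],
  angular=[
    [0,0,0],
    [0,0,0],
    [0,0,0],
    [0,0,0],
    [0,0,0],
    [0,0,0],
    [0,0,0],
    [0,0,0],
    [0,0,0],
    [0,0,0],
    [0,0,0],
    [0,0,0],
  ],
  gripper=[-0.7,-0.7,-0.7,-0.7,-0.7,-0.7,-0.7,-0.7,0.6,0.6,0.6,0.6],
)

```text
t: 25.8
eef_pos: [625.1, -350.1, 64.7]
tcp_rot: [0.146, 0.989, -0.001, 0.002]
wrist_force: [1.0, 0.8, 6.0]
opening: 0.645
gripper_force: 30.0
```

```bash
python3 -c "
from h import *
st()"
```

```text
t 25.8 p [ 625.1 -350.1   64.7] yaw_y 73.2 tilt [ 0.0029 -0.0015] q [-0.51  0.66  1.53  0.    0.94 -1.79] F [1.  0.8 6. ] op 0.645 gf 30.0
```

Request:
move_arm(
  delta_pos=[
    [0,0,-0.04],
    [0,0,-0.08],
    [0,0,-0.12],
    [0,0,-0.16],
    [0.015,0.045,-0.165],
    [0.03,0.09,-0.165],
    [0.045,0.135,-0.165],
    [0.06,0.18,-0.165],
    [0.076,0.22,-0.165],
    [0.09,0.26,-0.165],
    [0.105,0.305,-0.165],
    [0.124,0.357,-0.165],
  ],
  angular=[
    [0,0,0],
    [0,0,0],
    [0,0,0],
    [0,0,0],
    [0,0,0],
    [0,0,0.2],
    [0,0,0.4],
    [0,0,0.6],
    [0,0,0.8],
    [0,0,1],
    [0,0,1],
    [0,0,1],
  ],
  gripper=[0.6,0.6,0.6,0.6,0.6,0.6,0.6,0.6,0.6,0.6,0.6,0.6],
)

```text
t: 27.0
eef_pos: [608.6, 24.2, 228.4]
tcp_rot: [0.398, 0.918, 0.0, 0.001]
wrist_force: [0.4, 0.1, -0.6]
opening: 0.641
gripper_force: 30.0
```

Request:
move_arm(
  delta_pos=[
    [0,0,0],
    [0,0,0],
    [0,0,0],
    [0,0,0],
    [0,0,0],
  ],
  angular=[
    [0,0,0.25],
    [0,0,0.5],
    [0,0,0.75],
    [0,0,1],
    [0,0,1],
  ],
  gripper=[0.6,0.6,0.6,0.6,0.6],
)

```text
t: 27.5
eef_pos: [608.7, 22.8, 228.2]
tcp_rot: [0.622, 0.783, 0.0, 0.0]
wrist_force: [0.1, -0.5, 0.0]
opening: 0.646
gripper_force: 30.0
```

Request:
move_arm(
  delta_pos=[
    [0,0,0],
    [0,0,0],
    [0,0,0],
    [0,0,0],
  ],
  angular=[
    [0,0,0.25],
    [0,0,0.5],
    [0,0,0.5],
    [0,0,0.5],
  ],
  gripper=[0.6,0.6,0.6,0.6],
)

```text
t: 27.9
eef_pos: [608.7, 22.6, 227.9]
tcp_rot: [0.716, 0.698, 0.0, 0.0]
wrist_force: [0.4, 0.4, -0.5]
opening: 0.645
gripper_force: 30.0
```

```bash
python3 - <<'E'
from h import *
st(); c=snap('wrist','w9')
E
```

```text
t 27.9 p [608.7  22.6 227.9] yaw_y -1.46 tilt [ 0.0003 -0.    ] q [ 0.03  0.33  1.67 -0.    1.14  0.06] F [ 0.4  0.4 -0.5] op 0.645 gf 30.0
```

View pics/w9.png

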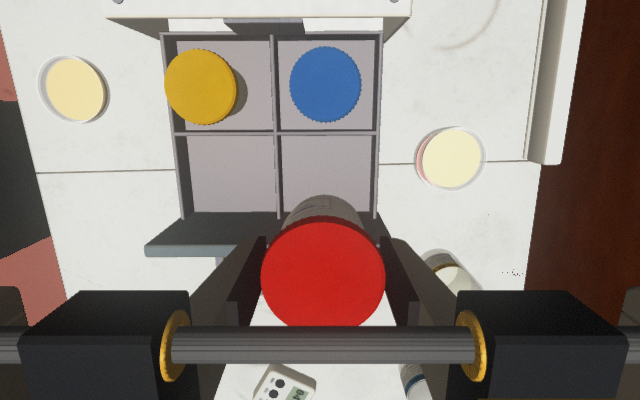

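Request:
move_arm(
  delta_pos=[
    [0.006,0.002,0.03],
    [0.006,0.002,0.07],
    [0.006,0.002,0.11],
    [0.006,0.002,0.13],
    [0.006,0.002,0.143],
    [0.006,0.002,0.15],
    [0.006,0.002,0.15],
    [0.006,0.002,0.15],
    [0.006,0.002,0.15],
    [0.006,0.002,0.15],
    [0.006,0.002,0.15],
  ],
  angular=[
    [0,0,0],
    [0,0,0],
    [0,0,0],
    [0,0,0],
    [0,0,0],
    [0,0,0],
    [0,0,0],
    [0,0,0],
    [0,0,0],
    [0,0,0],
    [0,0,0],
  ],
  gripper=[0.6,0.6,0.6,0.6,0.6,0.6,0.6,0.6,-0.65,-0.65,-0.65],
)

```text
t: 29.05
eef_pos: [611.2, 28.7, 78.1]
tcp_rot: [0.718, 0.696, 0.0, 0.0]
wrist_force: [0.3, 0.3, -0.1]
opening: 0.824
gripper_force: 0.0
```

Request:
move_arm(
  delta_pos=[
    [0,0,-0.03],
    [0,0,-0.08],
    [0,0,-0.13],
    [-0.03,-0.01,-0.18],
    [-0.06,-0.03,-0.2],
    [-0.1,-0.049,-0.2],
    [-0.1,-0.049,-0.2],
    [-0.1,-0.049,-0.2],
  ],
  angular=[
    [0,0,0],
    [0,0,0],
    [0,0,0],
    [0,0,0],
    [0,0,0.2],
    [0,0,0.5],
    [0,0,0.8],
    [0,0,1],
  ],
  gripper=[-0.65,-0.65,-0.65,-0.65,-0.65,0.2,0.35,0.35],
)

```text
t: 29.85
eef_pos: [558.3, -71.0, 278.5]
tcp_rot: [0.876, 0.483, 0.001, 0.0]
wrist_force: [-0.5, 0.1, 0.3]
opening: 0.584
gripper_force: 0.0
```

Request:
move_arm(
  delta_pos=[
    [0,0,0],
    [0,0,0],
    [0,0,0],
    [0,0,0],
    [0,0,0],
  ],
  angular=[
    [0,0,0.3],
    [0,0,0.6],
    [0,0,0.9],
    [0,0,1],
    [0,0,1],
  ],
  gripper=[0.35,0.35,0.35,0.35,0.35],
)

```text
t: 30.35
eef_pos: [558.7, -69.7, 277.8]
tcp_rot: [0.97, 0.243, 0.0, 0.0]
wrist_force: [0.3, 0.5, 0.1]
opening: 0.324
gripper_force: 0.0
```

Request:
move_arm(
  delta_pos=[
    [0,0,0],
    [0,0,0],
    [0,0,0],
    [0,0,0],
    [0,0,0],
  ],
  angular=[
    [0,0,0.3],
    [0,0,0.6],
    [0,0,0.9],
    [0,0,1],
    [0,0,1],
  ],
  gripper=[0.35,0.35,0.35,0.35,0.35],
)

```text
t: 30.85
eef_pos: [558.7, -69.8, 277.7]
tcp_rot: [1.0, -0.015, 0.0, 0.0]
wrist_force: [0.8, -0.4, 0.9]
opening: 0.327
gripper_force: 0.0
```

```bash
python3 - <<'E'
from h import *
st(); c=snap('wrist'); cups('scene')
s=snap('top','t3')
a=cv2.imread('pics/t3.png')[100:290,180:480]; a=cv2.resize(a,(600,380)); cv2.imwrite('pics/t3z.png',np.vstack([a[:,:600],cv2.resize(c['pixels'][:200,:,::-1],(600,188))]))
E
```

```text
t 30.85 p [558.7 -69.8 277.7] yaw_y -91.72 tilt [ 0.0001 -0.    ] q [-0.13  0.21  1.72 -0.    1.21  1.47] F [ 0.8 -0.4  0.9] op 0.327 gf 0.0
scene s 0.79 hue 107.0 loc [304. 194.] lidfrac 0.52 lid [604.4 127.1  69. ] n 486
scene s 0.73 hue 111.0 loc [352. 294.] lidfrac 0.87 lid [ 353.8 -145.8   69. ] n 796
scene s 0.68 hue 21.0 loc [284. 212.] lidfrac 0.55 lid [519.9 121.8  69. ] n 602
scene s 0.58 hue 1.0 loc [336. 197.] lidfrac 0.69 lid [621.6  32.5  69. ] n 398
```

View pics/t3z.png

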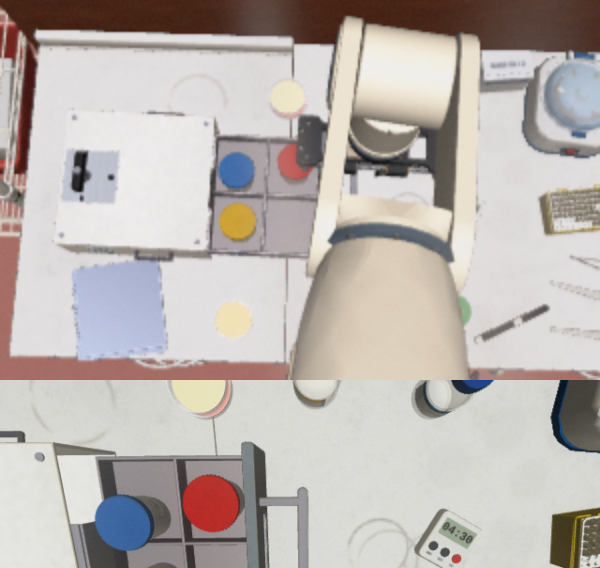

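Request:
move_arm(
  delta_pos=[
    [0.002,0,0.05],
    [0.002,0,0.1],
    [0.002,0,0.15],
    [0.002,0,0.197],
    [0.002,0,0.197],
    [0.002,0,0.197],
    [0.002,0,0.197],
    [0.002,0,0.197],
    [0.002,0,0.197],
    [0.002,0,0.197],
  ],
  angular=[
    [0,0,0],
    [0,0,0],
    [0,0,0],
    [0,0,0],
    [0,0,0],
    [0,0,0],
    [0,0,0],
    [0,0,0],
    [0,0,0],
    [0,0,0],
  ],
  gripper=[0.35,0.35,0.35,0.35,0.35,0.35,1,1,1,1],
)

```text
t: 32.05
eef_pos: [562.4, -70.0, 82.9]
tcp_rot: [1.0, -0.016, 0.002, 0.0]
wrist_force: [-0.9, 0.7, 9.2]
opening: 0.106
gripper_force: 30.0
```

Request:
move_arm(
  delta_pos=[
    [0,-0.005,0],
    [0,-0.015,0],
    [0,-0.027,0],
    [0,-0.04,0],
    [0,-0.053,0],
    [0,-0.066,0],
    [0,-0.079,0],
    [0,-0.092,0],
    [0,-0.105,0],
    [0,-0.118,0],
    [0,-0.128,0],
    [0,-0.133,0],
  ],
  angular=[
    [0,0,0],
    [0,0,0],
    [0,0,0],
    [0,0,0],
    [0,0,0],
    [0,0,0],
    [0,0,0],
    [0,0,0],
    [0,0,0],
    [0,0,0],
    [0,0,0],
    [0,0,0],
  ],
  gripper=[1,1,1,1,1,1,1,1,1,1,1,1],
)

```text
t: 33.25
eef_pos: [565.3, 63.8, 82.8]
tcp_rot: [1.0, -0.015, 0.001, 0.0]
wrist_force: [-5.3, -1.8, 14.5]
opening: 0.109
gripper_force: 30.0
```

```bash
python3 -c "
from h import *
st()"
```

```text
t 33.25 p [565.3  63.8  82.8] yaw_y -91.75 tilt [ 0.0013 -0.    ] q [ 0.11  0.45  1.87 -0.    0.82  1.71] F [-5.3 -1.8 14.5] op 0.109 gf 30.0
```

Request:
move_arm(
  delta_pos=[
    [0,-0.006,0],
    [0,-0.014,0],
    [0,-0.022,0],
    [0,-0.029,0],
    [0,-0.034,0],
    [0,-0.037,0],
    [0,-0.039,0],
    [0,-0.041,0],
    [0,-0.041,0],
    [0,-0.041,0],
  ],
  angular=[
    [0,0,0],
    [0,0,0],
    [0,0,0],
    [0,0,0],
    [0,0,0],
    [0,0,0],
    [0,0,0],
    [0,0,0],
    [0,0,0],
    [0,0,0],
  ],
  gripper=[1,1,1,1,1,1,1,1,1,1],
)

```text
t: 34.25
eef_pos: [566.1, 101.6, 82.8]
tcp_rot: [1.0, -0.015, 0.0, 0.002]
wrist_force: [-5.9, -17.3, 17.5]
opening: 0.108
gripper_force: 30.0
```

```bash
python3 -c "
from h import *
st()"
```

```text
t 34.25 p [566.1 101.6  82.8] yaw_y -91.71 tilt [ 0.0001 -0.0038] q [ 0.18  0.46  1.86 -0.01  0.83  1.78] F [ -5.9 -17.3  17.5] op 0.108 gf 30.0
```

Request:
move_arm(
  delta_pos=[
    [0,0,0],
    [0,0,0],
    [0,0,0],
    [0,0,-0.04],
    [0,0,-0.09],
    [0,0,-0.14],
    [0,0,-0.175],
    [-0.001,-0.05,-0.175],
    [-0.002,-0.1,-0.175],
    [-0.003,-0.15,-0.175],
    [-0.004,-0.2,-0.175],
    [-0.004,-0.255,-0.175],
  ],
  angular=[
    [0,0,0],
    [0,0,0],
    [0,0,0],
    [0,0,0],
    [0,0,0],
    [0,0,0],
    [0,0,0],
    [0,0,0],
    [0,0,0],
    [0,0,0],
    [0,0,0],
    [0,0,0],
  ],
  gripper=[0.4,0.4,0.4,0.4,0.4,0.4,0,-0.2,-0.2,-0.2,-0.2,-0.2],
)

```text
t: 35.45
eef_pos: [569.5, 356.4, 255.7]
tcp_rot: [1.0, -0.015, 0.0, -0.0]
wrist_force: [0.9, 0.8, -0.2]
opening: 0.605
gripper_force: 0.0
```

```bash
python3 - <<'E'
from h import *
st(); c=snap('wrist','w10')
for d in bot.cut_out('wrist','handle')[:2]: print(d['score'],d['location'],ray(c,d['location'],82))
E
```

```text
t 35.45 p [569.5 356.4 255.7] yaw_y -91.77 tilt [0.0001 0.0003] q [0.56 0.41 1.5  0.   1.24 2.16] F [ 0.9  0.8 -0.2] op 0.605 gf 0.0
0.69 [563.9, 173.6] [575.47387361 128.76940791  82.        ]
0.17 [321.5, 208.5] [548.22569334 359.07785207  82.        ]
```

View pics/w10.png

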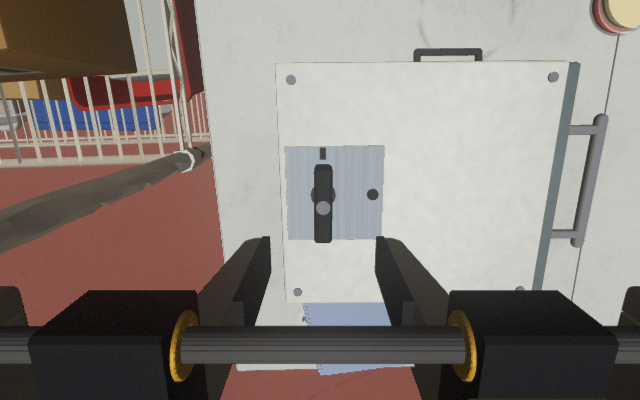

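Request:
move_arm(
  delta_pos=[
    [0,0,0.04],
    [0,0,0.08],
    [0,0,0.108],
    [0,0,0.108],
    [0,0,0.108],
    [0,0,0.108],
    [0,0,0.108],
    [0,0,0.108],
    [0,0,0.108],
    [0,0,0.108],
    [0,0,0.108],
    [0,0,0.108],
  ],
  angular=[
    [0,0,0],
    [0,0,0],
    [0,0,0],
    [0,0,0],
    [0,0,0],
    [0,0,0],
    [0,0,0],
    [0,0,0],
    [0,0,0],
    [0,0,0],
    [0,0,0],
    [0,0,0],
  ],
  gripper=[-0.2,-0.2,-0.2,-0.2,-0.2,1,1,1,1,1,1,1],
)

```text
t: 36.75
eef_pos: [570.3, 355.9, 148.2]
tcp_rot: [1.0, -0.016, 0.001, -0.002]
wrist_force: [-0.7, 7.1, 1.0]
opening: 0.151
gripper_force: 30.0
```

Request:
move_arm(
  delta_pos=[
    [0,0,0.003],
    [0,0,0.006],
    [0,0,0.009],
    [0,0,0.012],
    [0,0,0.015],
    [0,0,0.015],
    [0,0,0.015],
  ],
  angular=[
    [0,0,0],
    [0,0,0],
    [0,0,0],
    [0,0,0],
    [0,0,0],
    [0,0,0],
    [0,0,0],
  ],
  gripper=[1,1,1,1,1,1,1],
)

```text
t: 37.45
eef_pos: [570.4, 355.9, 133.9]
tcp_rot: [1.0, -0.016, 0.001, -0.002]
wrist_force: [-3.0, 6.2, 7.0]
opening: 0.149
gripper_force: 30.0
```

```bash
python3 -c "
from h import *
st()"
```

```text
t 37.45 p [570.4 355.9 133.9] yaw_y -91.81 tilt [0.0013 0.0032] q [0.55 0.52 1.61 0.   1.01 2.16] F [-3.   6.2  7. ] op 0.149 gf 30.0
```

Request:
move_arm(
  delta_pos=[
    [0,0,0.001],
    [0,0,0.001],
    [0,0,0.001],
    [0,0,0.001],
    [0,0,0.001],
    [0,0,0.001],
    [0,0,0.001],
  ],
  angular=[
    [0,0,0],
    [0,0,-0.2],
    [0,0,-0.4],
    [0,0,-0.6],
    [0,0,-0.8],
    [0,0,-1],
    [0,0,-1],
  ],
  gripper=[1,1,1,1,1,1,1],
)

```text
t: 38.15
eef_pos: [570.4, 355.9, 133.1]
tcp_rot: [0.969, 0.245, 0.001, -0.001]
wrist_force: [-3.4, 5.1, 6.9]
opening: 0.145
gripper_force: 30.0
```

Request:
move_arm(
  delta_pos=[
    [0,0,0],
    [0,0,0],
    [0,0,0],
    [0,0,0],
    [0,0,0],
    [0,0,0],
  ],
  angular=[
    [0,0,-0.2],
    [0,0,-0.4],
    [0,0,-0.6],
    [0,0,-0.8],
    [0,0,-1],
    [0,0,-1],
  ],
  gripper=[1,1,1,1,1,1],
)

```text
t: 38.75
eef_pos: [570.6, 355.9, 133.1]
tcp_rot: [0.873, 0.488, 0.002, -0.001]
wrist_force: [-3.6, 4.8, 6.9]
opening: 0.148
gripper_force: 30.0
```

Request:
move_arm(
  delta_pos=[
    [0,0,0],
    [0,0,0],
    [0,0,0],
    [0,0,0],
    [0,0,0],
    [0,0,0],
  ],
  angular=[
    [0,0,-0.2],
    [0,0,-0.4],
    [0,0,-0.6],
    [0,0,-0.8],
    [0,0,-1],
    [0,0,-1],
  ],
  gripper=[1,1,1,1,1,1],
)

```text
t: 39.35
eef_pos: [570.7, 355.9, 133.1]
tcp_rot: [0.717, 0.697, 0.002, -0.001]
wrist_force: [-1.9, 4.4, 7.4]
opening: 0.149
gripper_force: 30.0
```

```bash
python3 -c "
from h import *
st()"
```

```text
t 39.35 p [570.7 355.9 133.1] yaw_y -1.6 tilt [0.0019 0.0033] q [0.55 0.52 1.61 0.   1.01 0.58] F [-1.9  4.4  7.4] op 0.149 gf 30.0
```

Release and rise, then check from the wrist.

Request:
move_arm(
  delta_pos=[
    [0,0,0],
    [0,0,0],
    [0,0,0],
    [0,0,0],
    [0,0,0],
    [0,0,-0.04],
    [0,0,-0.08],
    [0,0,-0.12],
    [0,0,-0.12],
    [0,0,-0.12],
  ],
  angular=[
    [0,0,0],
    [0,0,0],
    [0,0,0],
    [0,0,0],
    [0,0,0],
    [0,0,0],
    [0,0,0],
    [0,0,0],
    [0,0,0],
    [0,0,0],
  ],
  gripper=[-0.2,-0.2,-0.2,-0.2,-0.2,-0.2,-0.2,-0.2,-0.2,-0.2],
)

```text
t: 40.35
eef_pos: [570.4, 354.2, 252.6]
tcp_rot: [0.718, 0.696, 0.001, 0.0]
wrist_force: [0.0, -0.6, 0.3]
opening: 0.599
gripper_force: 0.0
```

```bash
python3 - <<'E'
from h import *
st(); c=snap('wrist','w11'); a=c['pixels'][:250,160:480,::-1]; cv2.imwrite('pics/w11z.png',cv2.resize(a,None,fx=2.4,fy=2.4))
E
```

```text
t 40.35 p [570.4 354.2 252.6] yaw_y -1.8 tilt [0.0017 0.001 ] q [ 0.55  0.41  1.51 -0.    1.23  0.58] F [ 0.  -0.6  0.3] op 0.599 gf 0.0
```

View pics/w11z.png

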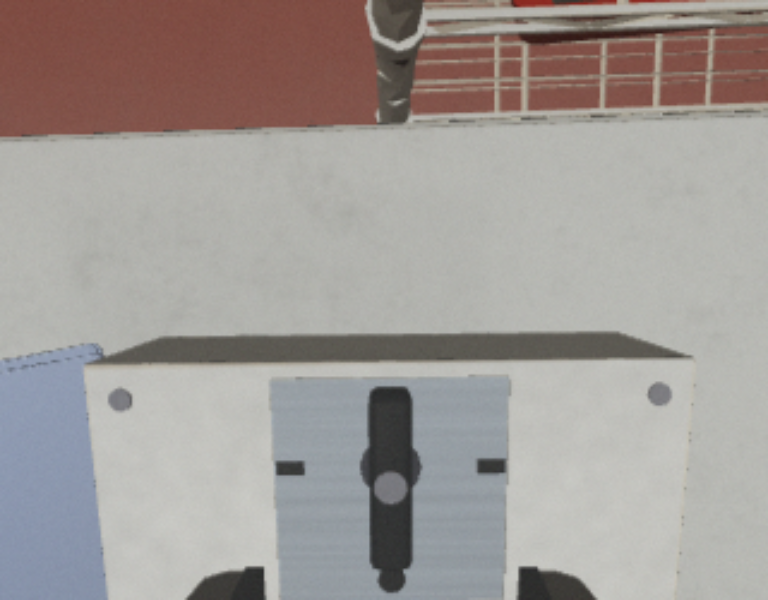

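```bash
python3 - <<'E'
from h import *
c=bot.camera('wrist')
for z in (141,154):
    a=ray(c,(160+390/2.4,387/2.4),z); b=ray(c,(160+391/2.4,570/2.4),z); print(z,a.round(1),b.round(1),np.linalg.norm(a-b),(a+b)/2)
st()
E
```

```text
141 [570.2 389.5 141. ] [568.6 328.2 141. ] 61.361018839316735 [569.3790803  358.82139161 141.        ]
154 [570.3 391.5 154. ] [568.7 333.2 154. ] 58.32005801865323 [569.48231455 362.32170214 154.        ]
t 40.45 p [569.4 353.6 250.2] yaw_y -1.8 tilt [-0.0017 -0.0011] q [ 0.55  0.41  1.51 -0.    1.23  0.58] F [ 0.3  0.2 -0.6] op 0.599 gf 0.0
```

```bash
python3 -c "
from h import *
print(bot.sign_off())"
```

```text
the job is handed in; nothing more can be done
None
```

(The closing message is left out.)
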